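# Nest three lab beakers into one stack

### The arm

A 6-joint arm with a two-finger parallel gripper is mounted at the origin on the work surface. World frame = base frame: x ahead of the robot, y to its left, z up, the work surface at z = 0. Lengths are in m, angles in rad, forces in N, time in s.
With the tool pointing down it reaches from about 0.3 to 0.875 m from the base axis. Payload 6.4 kg.
Tool frame: the origin (TCP) lies on the centre line of the jaws, within the pads' length; the fingertips stand 8 mm ahead of it and the grasp point (between the pads) lies 11 mm behind it; z points along the fingers, y is the line along which they close (so a half turn about z gives the same grasp; the last joint's range is limited). The gripper opens to 85 mm and grips with 20 to 120 N. Pads are 22 mm wide; open, the fingers measure 114 mm over their backs; the gripper's body (76 mm by 85 mm) begins 54 mm behind the grasp point. The pads swing forward as they close: fully open they stand 13 mm farther back than shut.
Start: joints at [-1.487, 0.181, 1.607, -0, 1.354, -0.206], TCP at [0.164, -0.551, 0.239] pointing down, gripper open.
Joint ranges: [-2.99, 2.99], [-0.89, 2.07], [0.3, 2.58], [-1.14, 4.28], [0, 2.63], [-3.12, 3.12]. Speed limits (rad/s): [2.57, 2.57, 3.01, 3.14, 3.14, 3.14].

### API

Orientations are given as a unit quaternion [w, x, y, z].
In Python, from bench import ctrl gives the robot as it stands.
- The arm moves only by the shell command python3 -m handwheel 'ROWS' [OPENING]. ROWS is JSON, a list that holds one entry, the list of rows, each a list of 4 numbers: the shift along the tool's x, y, z each as a share of 20 cm, from -1 to 1, then the turn about the tool's z as a share of 1.5 rad, from -1 to 1. In form: [[[x, y, z, twist], ...]]. A call has 1 to 10 rows; each row is the pose to reach, as a shift and turn from the pose commanded when the call began, along the tool's axes at that moment; what a row does not reach only later rows make up. A row lasts 1/8 s, in which the tool goes at most 62.5 mm and 10.7 degrees, less where a joint would pass 70% of its speed; a pose out of reach is approached as far as the arm can. A call with a number of a shift or a turn outside -1 to 1 is refused whole. A call with a gripper value outside its range is refused whole. OPENING is the finger opening in mm, from 0 to 85.4, set as the call begins (- or left out, the last holds). The fingers move at their own pace and stop on an object; the grip force is fixed at half the most. Time passes only in rows, so rows that repeat a pose let the fingers close. It gives the time, the measured TCP pose, the force, the opening and the grip force at its end, in the units of the state.
- ctrl.get_obs(): the state, without advancing time (a new reading comes with each control period).
- ctrl.camera(name): name is "scene" or "top" or "wrist"; returns a dict with "color" (480x640x3 uint8, red, green, blue), "range_z" (480x640 float32, m along the optical axis (not along the pixel's ray), 0 where there is no reading), "K" (3x3 intrinsics, pixels), "pose" (4x4, takes a point from camera to world coordinates); the wrist camera has in their place "T_tool_cam" (4x4, takes a point from camera to tool coordinates, whose origin is the TCP and whose axes are the flange's). Camera axes: x right, y down, z forward; pixel columns grow to the right and rows downward; lengths in m; the calibration is good to about 2 mm. A picture is of the moment at which its call begins: read the wrist's pose just before it.
- ctrl.hand_in(): hands the job in; it is judged then, once.
The state is a dict: "time_s": time; "q": joint angles; "dq": joint speeds; "joint_efforts": joint torques, N m; "eef_pos": TCP position; "eef_rot": TCP orientation; "wrist_force": force on the tool from outside, world axes, zero at the start; "torque": the same for the moment, N m; "opening": opening from 0.0 (shut) to 1.0 (fully open); "grasp_force": force on a finger pad.
Only numpy, scipy, OpenCV 4.12 (cv2) and the standard library are available. Lean on these libraries where they do the work, as an engineer would, in place of code of your own. Each camera call takes 0.05 s, during which the arm holds its last target. There are 200 camera calls.

### The job

Nest the three white handled beakers into one upright stack on the grey mat. Leave the one on the mat as the bottom, set the beaker that stands on the bench into it first, then lift the other off the rail and set it on top; each must be lowered, not dropped, until it sits fully home, with all three handles pointing the same way. Leave everything else on the bench where it is.

Things in the scene. Friction and masses are not known exactly. Their poses are not given: they have to be found in the camera images.
- beaker_mat: bottom beaker, standing on the mat. All three are alike: white plastic, open top, 100 mm high, about 90 g. Straight upper band from 48 mm up to the rim, 66 mm outside, 60 inside; gripped across it along its y, tips above 50 mm. Under the flat shoulder at 48 mm the body is 54 mm wide, tapering to 42 at the foot. Origin: centre of the underside; z up its axis, x towards its handle.
- beaker_bench: beaker standing upright on the bare bench, same shape as beaker_mat. Nested, the shoulder of the upper beaker rests on the rim of the lower: 48 mm go inside, the upper foot ends 52 mm above the lower foot, with up to 3 mm of play sideways. Origin: centre of the underside; z up its axis, x towards its handle.
- beaker_rail: beaker hanging by its handle on the rail, same shape as beaker_mat; it leans up to 5 degrees (its foot towards the bar), underside about 50 mm above the bench. Lift it straight up at least 40 mm to free it. Origin: centre of the underside; z up its axis, x towards its handle.
- beaker_mat_handle (a point): middle of the outer strap of beaker_mat's handle, 43.5 mm from the axis along the beaker's +x, 80 mm above its underside. All handles: a tab 22 mm wide, 92 to 97 mm up, leads out from the band, and a strap 4 mm thick hangs from it down to 62 mm up, 41.5 to 45.5 mm from the axis, open below: an 8 mm slot.
- beaker_bench_handle (a point): the same point of beaker_bench's handle (43.5 mm from its axis along its +x, 80 mm up).
- beaker_rail_handle (a point): the same point of beaker_rail's handle (43.5 mm from its axis along its +x, 80 mm up); the rail's bar is in the slot between strap and band.
- mat: grey square rubber mat fixed to the bench, 120 x 120 mm, 4 mm thick; origin at the centre of its underside (bench level).
- rail: fixed steel hanging stand: a level flat bar along its y, 130 mm long, 6 mm thick, 36 mm high, its top edge 142 mm above the bench, on two round posts 52 mm either side of the middle, on a foot plate 95 x 120 x 8 mm. The bar lies 37 mm along +x from the origin; the beaker hangs on the -x side of it, its axis near the origin. Origin: bench level.
- jar: bystander: brown glass jar, 54 mm diameter, 70 mm high; origin at the centre of its underside.
- dish: bystander: flat steel dish, 62 mm diameter, 16 mm high; origin at the centre of its underside.
- tube: bystander: white sample tube with a red cap, standing, 34 mm diameter at the cap, 78 mm high; origin at the centre of its underside.
- bottle: bystander: white bottle, 66 mm diameter, 170 mm high; origin at the centre of its underside.
- pot: bystander: steel mug, 84 mm diameter, 80 mm high, with a round handle at its +y; origin at the centre of its underside.
- marker: bystander: white and black marker lying on the bench, 143 mm long along its x, 16 mm thick; origin on its underside, near the middle.
There are look-alikes about, which are no part of the job. Leave any pink or purple look-alike of the beaker_rail alone.

How it is judged:
On the way, in this order (a step that is already met when the one before it is completed fails the run):
1. the beaker from the bench is nested fully home in the one on the mat, handles the same way, and let go, while the third has not yet been nested (horizontal distance between beaker_mat and mat below 0.036 m and angle between each of beaker_mat, beaker_bench's own z axis and vertical below 0.1 rad and height (world z) of beaker_mat below 0.01 m and horizontal distance between beaker_bench and beaker_mat below 0.008 m and z of beaker_bench in the frame of beaker_mat between 0.046 and 0.0565 m and x of beaker_bench_handle in the frame of beaker_mat above 0.036 m and contact force between the fingers and beaker_bench below 0.1 N), for 0.2 s.
2. the beaker from the rail is nested fully home in the top of the stack, handles the same way, and let go (all of step 1 and horizontal distance between beaker_rail and beaker_bench below 0.008 m and z of beaker_rail in the frame of beaker_bench between 0.046 and 0.0565 m and angle between beaker_rail's own z axis and vertical below 0.1 rad and x of beaker_rail_handle in the frame of beaker_bench above 0.036 m and contact force between the fingers and beaker_rail below 0.1 N), for 0.2 s.
At the end, for the whole second after the job is handed in: Stack on the mat, bottom to top: mat, bench and rail beaker, released, at rest, tilt under 5.7 degrees; lowest axis within 36 mm of the mat centre. Each upper foot 46 to 56.5 mm above the foot below (52 seated), axes within 8 mm, handles within about 30 degrees (all of step 2 and linear speed of each of beaker_mat, beaker_bench, beaker_rail below 0.03 m/s); the robot touches nothing.
It fails at once if a bystander is pushed more than 40 mm away (distance of any of jar, dish, tube, bottle, pot, marker from where it was at the start of the episode above 0.04 m).
It fails at once if a standing bystander is tipped over (angle between any of jar, tube, bottle, pot's own z axis and vertical above 0.5 rad or angle between dish's own z axis and vertical above 0.4 rad).
It fails at once if the beaker from the bench is dropped (it falls faster than 0.6 m/s while no finger touches it, a fall of about 20 mm) (contact force between the fingers and beaker_bench below 0.05 N and linear speed of beaker_bench above 0.6 m/s).
It fails at once if the beaker from the rail is dropped (it falls faster than 0.6 m/s while no finger touches it, a fall of about 20 mm) (contact force between the fingers and beaker_rail below 0.05 N and linear speed of beaker_rail above 0.6 m/s).
It also fails if it takes over 72 s, if anything falls off the work surface, if the arm or the gripper's body presses on something with over 40 N, if the wrist force passes 120 N, or if a joint passes its speed limit or range.

## Working session

There is one attempt and no reset: what is moved stays moved. The work goes in short steps, Python scripts to look and compute and a shell command to move; the robot and the scene stay as the last step left them, time stands still between calls to the robot, and variables do not carry over. Pictures are saved under pics/ and viewed, at most 12 in all, crops included, and the job is handed in when it is done.

```bash
mkdir -p pics
cat > h.py <<'E'
import numpy as np,cv2,pickle
from bench import ctrl
from scipy.spatial.transform import Rotation as R
def shot(n):
    o=ctrl.get_obs(); c=ctrl.camera(n)
    if n=="wrist":
        q=o["eef_rot"]; T=np.eye(4); T[:3,:3]=R.from_quat([q[1],q[2],q[3],q[0]]).as_matrix(); T[:3,3]=o["eef_pos"]
        c["pose"]=T@c["T_tool_cam"]
    return c
def cloud(c):
    z=c["range_z"]; v,u=np.mgrid[:480,:640]; K=c["K"]
    p=np.stack([(u-K[0,2])/K[0,0]*z,(v-K[1,2])/K[1,1]*z,z],-1)
    w=p@c["pose"][:3,:3].T+c["pose"][:3,3]; w[z==0]=np.nan
    return w
def save(c,n,crop=None,s=1):
    im=c["color"][...,::-1]
    if crop: a,b,d,e=crop; im=im[b:e,a:d]
    cv2.imwrite("pics/"+n+".png",cv2.resize(im,None,fx=s,fy=s,interpolation=cv2.INTER_CUBIC))
E
python3 - <<'E'
from h import *
for n in("scene","top"):
    c=shot(n); save(c,n); pickle.dump(c,open(n+".pkl","wb")); print(n,c["pose"].round(3).tolist(),c["K"].tolist())
print(ctrl.get_obs())
E
```

```text
scene [[-0.862, 0.402, -0.31, 0.871], [0.507, 0.669, -0.543, 0.589], [-0.011, -0.625, -0.78, 0.882], [0.0, 0.0, 0.0, 1.0]] [[484.41131620670205, 0.0, 315.75303477607923], [0.0, 484.41131620670205, 238.00956169201115], [0.0, 0.0, 1.0]]
top [[0.024, -0.987, 0.159, 0.374], [-1.0, -0.026, -0.014, 0.035], [0.018, -0.159, -0.987, 1.301], [0.0, 0.0, 0.0, 1.0]] [[608.2636298698006, 0.0, 315.07192806595674], [0.0, 608.2636298698006, 229.28291280020403], [0.0, 0.0, 1.0]]
{'time_s': 0.1, 'q': array([-1.48732263e+00,  1.81439365e-01,  1.60790752e+00,  1.80969265e-05,
        1.35382387e+00, -2.06278274e-01]), 'dq': array([-0.00084623,  0.00035108, -0.00184074,  0.00239105,  0.00053328,
        0.00106452]), 'joint_efforts': array([ 5.16836553e-04, -4.45877695e+01, -3.52236986e+01, -3.13872342e-04,
        4.17284798e-03, -5.12392560e-06]), 'eef_pos': array([ 0.16427844, -0.55052423,  0.23848988]), 'eef_rot': array([-7.87018719e-04,  9.89523792e-01,  1.44367735e-01,  5.72370259e-05]), 'wrist_force': array([ 0.29514194,  0.33233542, -0.21906709]), 'torque': array([-0.0303182 , -0.00996181, -0.04231673]), 'grasp_force': 0.0, 'opening': 1.0012980209052882}
```

View pics/scene.png

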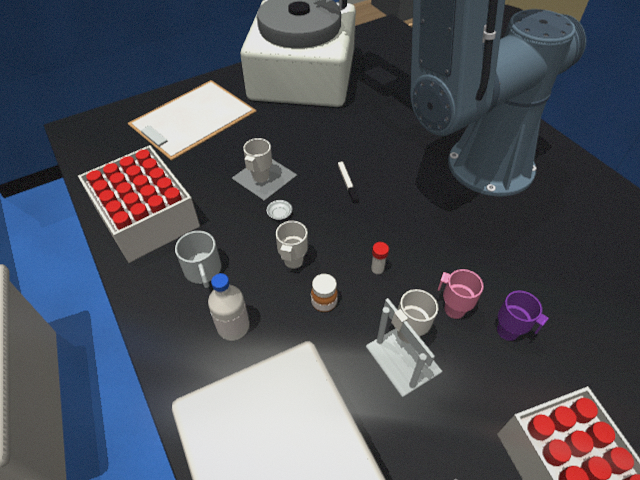

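View pics/top.png

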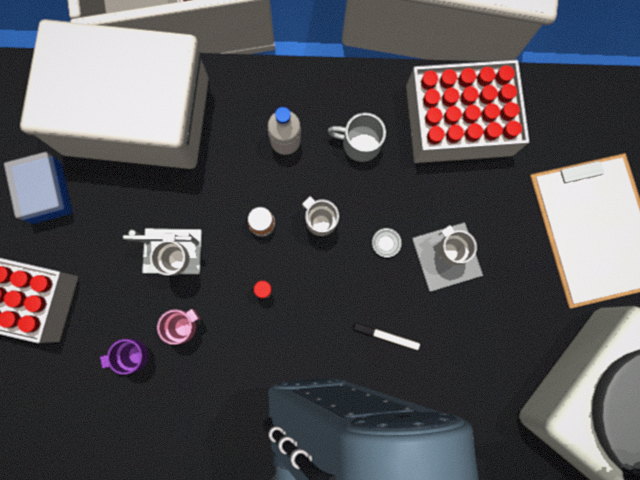

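Candidates: white beakers are at top (459,246) on the mat, (321,216) on the bench and (171,257) on the rail. Look-alikes are pink (177,326), purple (126,356) and the steel pot (363,137). I choose the three white ones, and I'll check them in a close crop while measuring.

```bash
cat > m.py <<'E'
from h import *
from scipy.optimize import least_squares
def fit(P,r):
    f=lambda s:np.clip(np.hypot(P[:,0]-s[0],P[:,1]-s[1])-r,-.01,.01)
    return least_squares(f,np.median(P[:,:2],0),loss='soft_l1',f_scale=.001)
E
python3 - <<'E'
from m import *
T=pickle.load(open("top.pkl","rb"));S=pickle.load(open("scene.pkl","rb"))
wt,ws=cloud(T),cloud(S)
save(T,"crop",(100,110,500,380),2)
for n,(u,v),zr in(("mat",(459,246),.104),("bench",(321,216),.1),("rail",(171,257),.15)):
    a=wt[v-45:v+45,u-45:u+45].reshape(-1,3)
    b=ws.reshape(-1,3); 
    p=a[(abs(a[:,2]-zr)<.007)]
    f=fit(p,.0315); c=f.x
    q=b[(abs(b[:,2]-zr)<.005)&(np.hypot(b[:,0]-c[0],b[:,1]-c[1])<.037)]
    g=fit(q,.0315) if len(q)>10 else None
    print(n,len(p),c.round(4),"z",np.nanpercentile(p[:,2],[5,50,95]).round(4),"scene",len(q),g and g.x.round(4))
    if g: print("  z",np.percentile(q[:,2],[5,50,95]).round(4))
    for nm,A in(("top",a),("scene",b)):
        d=np.hypot(A[:,0]-c[0],A[:,1]-c[1])
        h=A[(d>.036)&(d<.048)&(A[:,2]>zr-.013)&(A[:,2]<zr+.003)]
        if len(h): m=np.median(h,0); print("  handle",nm,len(h),m.round(4),"yaw",np.degrees(np.arctan2(m[1]-c[1],m[0]-c[0])).round(1),np.hypot(*(m[:2]-c)).round(4))
# mat centre, bar
a=wt[215:295,405:490].reshape(-1,3); im=T["color"][215:295,405:490].reshape(-1,3)
k=(a[:,2]<.012)&(im.mean(1)>70); pts=a[k][:,:2].astype(np.float32); print("mat",cv2.minAreaRect(pts),np.median(a[k][:,2]))
a=wt[225:280,115:210].reshape(-1,3); k=(a[:,2]>.138)&(a[:,2]<.148)&(a[:,0]>0);
for x0 in [b for b in a[k]][::12]: print(x0.round(3),end=' ')
for n,(u,v) in dict(jar=(261,221),dish=(387,242),tube=(262,289),bottle=(284,135),pot=(363,137),pink=(177,326),marker=(390,337)).items():
    print(n,np.nanmedian(wt[v-3:v+4,u-3:u+4].reshape(-1,3),0).round(3))
E
```

```text
mat 265 [ 0.5409 -0.2703] z [0.0979 0.1025 0.1066] scene 132 [ 0.5433 -0.2701]
  z [0.0995 0.1024 0.1059]
  handle top 55 [ 0.5733 -0.2464  0.1001] yaw 36.4 0.0403
  handle scene 51 [ 0.5765 -0.2451  0.0993] yaw 35.2 0.0437
bench 238 [0.5961 0.0053] z [0.0941 0.0984 0.103 ] scene 175 [0.5988 0.0058]
  z [0.0956 0.0985 0.1011]
  handle top 50 [0.6246 0.0338 0.0961] yaw 45.0 0.0403
  handle scene 68 [0.6265 0.0356 0.0954] yaw 44.9 0.0429
rail 296 [0.5    0.2974] z [0.1435 0.1464 0.1506] scene 167 [0.5019 0.2986]
  z [0.1453 0.1469 0.1496]
  handle top 126 [0.5382 0.2981 0.1429] yaw 1.0 0.0382
  handle scene 162 [0.5416 0.3002 0.1432] yaw 3.9 0.0416
mat ((0.5350198745727539, -0.27366894483566284), (0.12623904645442963, 0.13335762917995453), 18.011178970336914) 0.0034944739314304307
[0.544 0.31  0.143] [0.542 0.3   0.147] [0.539 0.371 0.142] [0.539 0.349 0.14 ] [0.54  0.325 0.143] [0.54  0.296 0.147] [0.537 0.371 0.142] [0.538 0.345 0.14 ] [0.538 0.319 0.143] [0.539 0.288 0.14 ] [0.54  0.261 0.139] [0.535 0.363 0.141] [0.535 0.339 0.146] [0.537 0.318 0.138] [0.536 0.29  0.145] [0.537 0.268 0.143] [0.534 0.315 0.142] [0.536 0.276 0.14 ] [0.532 0.305 0.146] [0.528 0.304 0.148] [0.526 0.311 0.144] [0.523 0.278 0.146] [0.518 0.272 0.145] [0.51  0.326 0.147] [0.508 0.269 0.147] [0.502 0.265 0.146] [0.494 0.329 0.14 ] [0.487 0.327 0.145] [0.486 0.269 0.14 ] [0.482 0.271 0.14 ] [0.478 0.272 0.14 ] [0.474 0.279 0.143] [0.469 0.305 0.146] [0.467 0.305 0.145] jar [0.587 0.129 0.07 ]
dish [ 0.56  -0.139  0.003]
tube [0.447 0.121 0.078]
bottle [0.756 0.086 0.116]
pot [ 0.794 -0.085  0.004]
pink [0.37  0.302 0.005]
marker [ 0.358 -0.145  0.014]
```

View pics/crop.png

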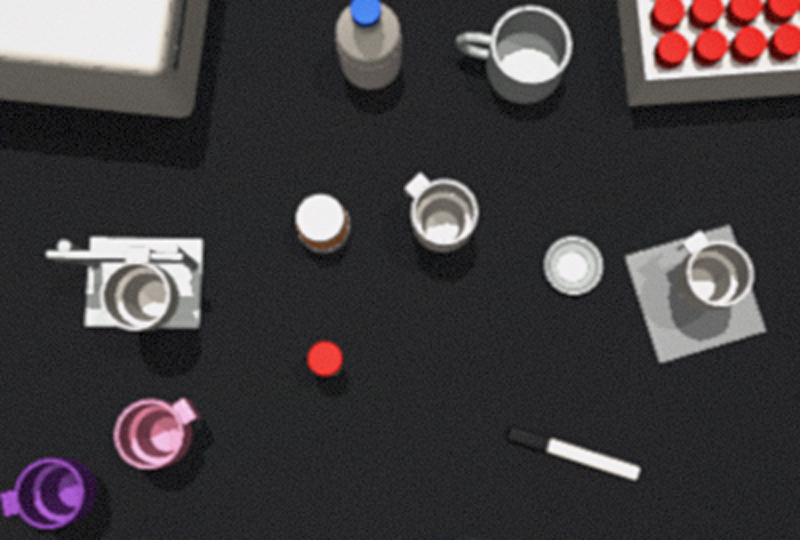

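The crop confirms the three white beakers: bench (443,215), handle to its upper left; mat (718,275); rail (138,292), with its handle on the bar. First I'll go above the mat beaker for a wrist look.

```bash
cat > plan.py <<'E'
# plan.py x y z yawdeg : shares from present pose to target (TCP), tool down
import sys; from h import *
def plan(x,y,z,yaw):
    o=ctrl.get_obs(); q=o["eef_rot"]; M=R.from_quat([q[1],q[2],q[3],q[0]]).as_matrix()
    d=M.T@(np.array([x,y,z])-o["eef_pos"]); y0=np.degrees(np.arctan2(M[1,0],M[0,0]))
    t=-np.radians((yaw-y0+180)%360-180)
    print("t %.2f yaw %.2f tilt %.2f | shares"%(o["time_s"],y0,np.degrees(np.arccos(-M[2,2]))),(d/.2).round(3),"twist",round(t/1.5,3),"| rows>=",np.ceil(max(np.linalg.norm(d)/.0625,abs(np.degrees(t))/10.7)))
if __name__=="__main__": plan(*map(float,sys.argv[1:5]))
E
python3 plan.py 0.52 -0.27 0.27 36
```

```text
t 0.10 yaw 16.60 tilt 0.09 | shares [ 2.105 -0.836 -0.156] twist -0.226 | rows>= 8.0
```

```bash
python3 -m handwheel '[[[0.3,-0.12,-0.15,0],[0.6,-0.24,-0.15,0],[0.9,-0.36,-0.15,0],[1,-0.4,-0.156,0]]]' 85; python3 -m handwheel '[[[0.3,-0.12,0,-0.1],[0.6,-0.24,0,-0.226],[0.9,-0.36,0,-0.226],[1,-0.4,0,-0.226],[1,-0.4,0,-0.226],[1,-0.4,0,-0.226]]]'
python3 - <<'E'
from h import *
c=shot("wrist"); save(c,"w1"); pickle.dump(c,open("w1.pkl","wb")); print(c["T_tool_cam"].round(3).tolist())
E
python3 plan.py 0.57 0.006 0.27 45
```

```text
time_s: 0.6
eef_pos: [0.335, -0.4149, 0.2703]
eef_rot: [-0.0, 0.989, 0.145, 0.0]
wrist_force: [0.6, -0.4, 0.3]
opening: 0.998
grasp_force: 0.0
time_s: 1.35
eef_pos: [0.5013, -0.2837, 0.2701]
eef_rot: [-0.0, 0.951, 0.309, -0.0]
wrist_force: [0.9, 0.0, -1.2]
opening: 0.996
grasp_force: 0.0
[[0.001, -0.951, -0.309, 0.079], [1.0, 0.001, 0.0, -0.001], [-0.0, -0.309, 0.951, -0.135], [0.0, 0.0, 0.0, 1.0]]
t 1.40 yaw 35.97 tilt 0.04 | shares [ 1.131e+00 -9.720e-01  1.000e-03] twist -0.105 | rows>= 5.0
```

View pics/w1.png

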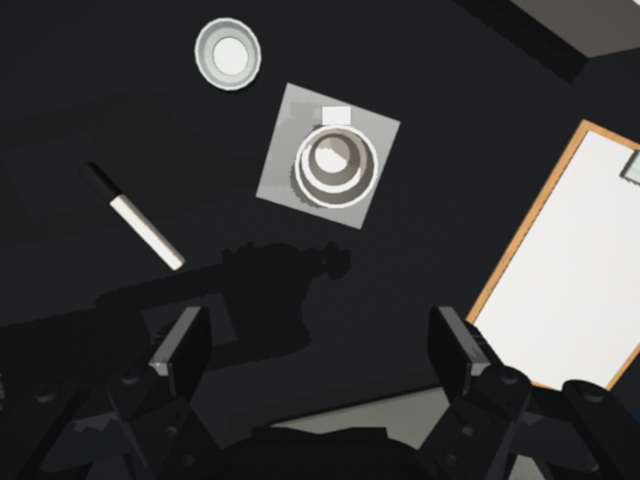

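The wrist view shows the mat beaker's rim centred at (337,166). Its handle tab is at (336,113), pointing almost exactly along tool x. Next is the bench beaker.

```bash
cat > wm.py <<'E'
from m import *
def beaker(c,guess,zr,rng=.05):
    """rim circle and handle yaw: white pixels intersected with rim/tab plane, and depth cloud"""
    w=cloud(c); P=w.reshape(-1,3); near=np.hypot(P[:,0]-guess[0],P[:,1]-guess[1])<rng
    p=P[near&(abs(P[:,2]-zr)<.005)]; x=np.array(guess,float)
    for _ in range(3):
        k=np.hypot(p[:,0]-x[0],p[:,1]-x[1]); x=fit(p[k<.036],.0315).x
    d=np.hypot(P[:,0]-x[0],P[:,1]-x[1]); h=P[near&(d>.036)&(d<.047)&(abs(P[:,2]-zr+.003)<.006)]
    m=(h.max(0)+h.min(0))/2 if 0 else h.mean(0)
    print("centre",x.round(4),"z",np.median(p[:,2]).round(4),"n",len(p),"handle",len(h),m.round(4),"yaw",np.degrees(np.arctan2(*(m[:2]-x)[::-1])).round(1),"r",np.hypot(*(m[:2]-x)).round(4))
    return x
E
python3 - <<'E'
from wm import *
beaker(pickle.load(open("w1.pkl","rb")),(.542,-.27),.104)
E
python3 -m handwheel '[[[0.2,-0.19,0,-0.1],[0.4,-0.38,0,-0.1],[0.6,-0.57,0,-0.105],[0.8,-0.76,0,-0.105],[0.98,-0.95,0,-0.105],[0.98,-0.95,0,-0.105],[0.98,-0.95,0,-0.105]]]'
python3 - <<'E'
from wm import *
c=shot("wrist"); pickle.dump(c,open("w2.pkl","wb"));save(c,"w2")
x=beaker(c,(.598,.006),.1)
from plan import plan
plan(x[0],x[1],.2,45)
E
```

```text
centre [ 0.5403 -0.2708] z 0.1036 n 1599 handle 374 [ 0.5728 -0.2468  0.1013] yaw 36.5 r 0.0404
time_s: 2.28
eef_pos: [0.5485, -0.0157, 0.2705]
eef_rot: [0.0, 0.924, 0.383, -0.0]
wrist_force: [-0.8, 0.7, -0.1]
opening: 0.998
grasp_force: 0.0
centre [0.5961 0.0055] z 0.0994 n 1608 handle 382 [0.6241 0.0343 0.0974] yaw 45.8 r 0.0402
t 2.33 yaw 44.95 tilt 0.03 | shares [0.245 0.092 0.352] twist -0.001 | rows>= 2.0
```

View pics/w2.png

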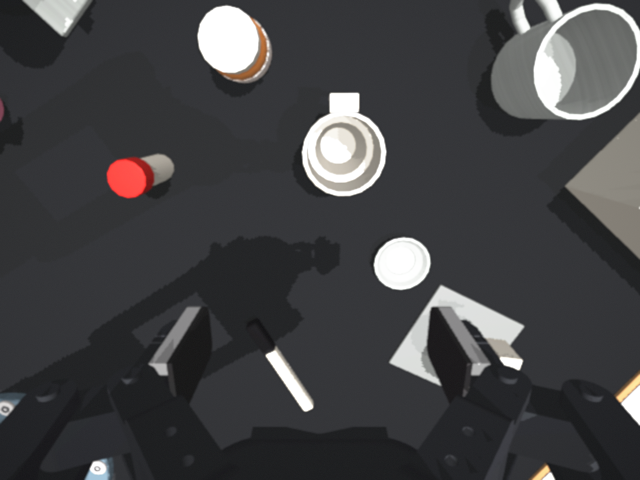

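The bench beaker's rim is centred at (344,152) and its handle at (344,103), which agrees with the depth fit. The beaker is also clear all round, so I'll descend and grip.

```bash
python3 -m handwheel '[[[0.245,0.092,0.2,-0.005],[0.245,0.092,0.45,-0.005],[0.245,0.092,0.7,-0.005],[0.245,0.092,0.9,-0.005],[0.245,0.092,1,-0.005],[0.245,0.092,1,-0.005]]]' 85; python3 plan.py .5961 .0055 .064 45.5
```

```text
time_s: 3.08
eef_pos: [0.5955, 0.0061, 0.0694]
eef_rot: [-0.001, 0.923, 0.386, -0.001]
wrist_force: [-0.8, -0.1, 0.7]
opening: 0.996
grasp_force: 0.0
t 3.08 yaw 45.38 tilt 0.15 | shares [-0.     0.004  0.027] twist -0.001 | rows>= 1.0
```

```bash
python3 -m handwheel '[[[0,0,0.025,0],[0,0,0.025,0],[0,0,0.025,0],[0,0,0.025,0],[0,0,0.025,0],[0,0,0.025,0],[0,0,0.025,0],[0,0,0.025,0]]]' 55; python3 -m handwheel '[[[0,0,-0.2,0],[0,0,-0.4,0],[0,0,-0.6,0],[0,0,-0.8,0],[0,0,-0.8,0],[0,0,-0.8,0]]]'
python3 - <<'E'
from h import *
c=shot("wrist"); save(c,"w3"); pickle.dump(c,open("w3.pkl","wb"))
c=shot("scene"); pickle.dump(c,open("s3.pkl","wb"))
E
python3 plan.py .541 -.2705 .224 36
```

```text
time_s: 4.08
eef_pos: [0.5977, 0.0069, 0.0672]
eef_rot: [0.001, 0.922, 0.387, 0.001]
wrist_force: [0.1, -0.4, 5.8]
opening: 0.761
grasp_force: 66.7
time_s: 4.82
eef_pos: [0.5956, 0.0075, 0.2246]
eef_rot: [-0.0, 0.922, 0.387, -0.001]
wrist_force: [0.2, 0.0, -0.9]
opening: 0.755
grasp_force: 66.8
t 4.92 yaw 45.49 tilt 0.20 | shares [-1.181  0.781 -0.002] twist 0.11 | rows>= 5.0
```

View pics/w3.png

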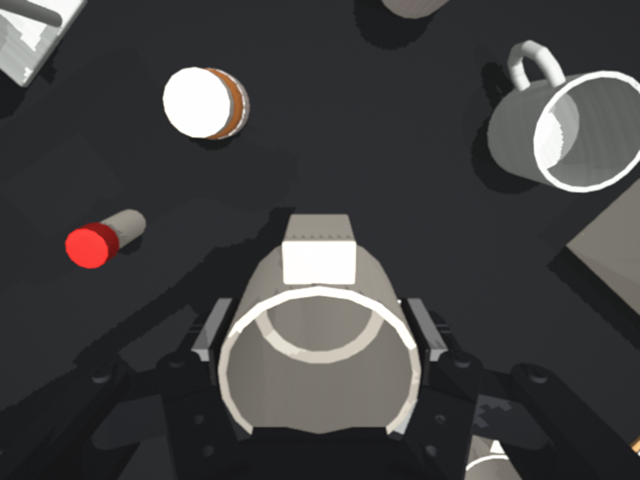

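The beaker is held and level, with its handle tab at (319,260) along tool x. I'll measure its offset in the gripper.

```bash
cat > held.py <<'E'
from wm import *
def held(c):
    w=cloud(c); o=ctrl.get_obs(); t=o["eef_pos"]; P=w.reshape(-1,3)
    near=np.hypot(P[:,0]-t[0],P[:,1]-t[1])<.05
    z=P[near,2]; hst=np.histogram(z[(z>t[2]-.01)&(z<t[2]+.07)],80,(t[2]-.01,t[2]+.07)); 
    for zr in (t[2]+.033,): 
        p=P[near&(abs(P[:,2]-zr)<.007)]; print("zrim-tcp",np.percentile(p[:,2]-t[2],[10,50,90]).round(4))
        x=beaker(c,t[:2],np.median(p[:,2]))
        M=R.from_quat(np.roll(o["eef_rot"],-1)).as_matrix(); print("tool off",(M.T@np.array([*(x-t[:2]),0])).round(4))
E
python3 - <<'E'
from held import *
held(pickle.load(open("w3.pkl","rb")))
P=cloud(pickle.load(open("s3.pkl","rb"))).reshape(-1,3); k=np.hypot(P[:,0]-.596,P[:,1]-.0075)<.03
print("lowest z",np.percentile(P[k&(P[:,2]>.06),2],[0.5,2,5]).round(4))
E
```

```text
zrim-tcp [0.0282 0.0319 0.0352]
centre [0.5944 0.0074] z 0.2553 n 11460 handle 3594 [0.6165 0.03   0.2533] yaw 45.7 r 0.0316
tool off [-0.0006 -0.0004  0.    ]
lowest z [0.1585 0.1619 0.1697]
```

```bash
python3 -m handwheel '[[[-0.2,0.13,0,0.1],[-0.4,0.26,0,0.1],[-0.6,0.4,0,0.1],[-0.8,0.53,0,0.1],[-1,0.66,0,0.105],[-1,0.66,0,0.105],[-1,0.66,0,0.105]]]'; python3 plan.py .5405 -.2706 .2 36.5
```

```text
time_s: 5.8
eef_pos: [0.5496, -0.2273, 0.2241]
eef_rot: [-0.001, 0.95, 0.313, -0.001]
wrist_force: [0.2, -0.6, -1.3]
opening: 0.757
grasp_force: 66.9
t 5.80 yaw 36.42 tilt 0.16 | shares [-0.165  0.147  0.12 ] twist -0.001 | rows>= 1.0
```

```bash
python3 -m handwheel '[[[-0.165,0.147,0,0],[-0.165,0.147,0.12,0],[-0.165,0.147,0.2,0],[-0.165,0.147,0.28,0],[-0.165,0.147,0.34,0],[-0.165,0.147,0.38,0],[-0.165,0.147,0.38,0]]]'; python3 plan.py .5405 -.2706 .123 36.5
```

```text
time_s: 6.68
eef_pos: [0.541, -0.2709, 0.1489]
eef_rot: [-0.0, 0.95, 0.313, -0.0]
wrist_force: [0.3, 0.3, -0.6]
opening: 0.756
grasp_force: 66.9
t 6.67 yaw 36.47 tilt 0.06 | shares [-0.001 -0.002  0.13 ] twist -0.0 | rows>= 1.0
```

No contact so far, and the foot is 22 mm inside. I'll continue gently.

```bash
python3 -m handwheel '[[[0,0,0.03,0],[0,0,0.06,0],[0,0,0.08,0],[0,0,0.1,0],[0,0,0.1,0]]]'; python3 -m handwheel '[[[0,0,0.01,0],[0,0,0.02,0],[0,0,0.025,0],[0,0,0.025,0]]]'; python3 plan.py .5405 -.2706 .123 36.5
```

```text
time_s: 7.3
eef_pos: [0.5409, -0.271, 0.1291]
eef_rot: [-0.0, 0.95, 0.313, -0.0]
wrist_force: [-0.5, -1.0, -1.5]
opening: 0.763
grasp_force: 67.0
time_s: 7.8
eef_pos: [0.5411, -0.2711, 0.1244]
eef_rot: [-0.0, 0.95, 0.313, -0.0]
wrist_force: [-0.5, 0.4, -1.2]
opening: 0.755
grasp_force: 67.0
t 7.80 yaw 36.46 tilt 0.01 | shares [-0.001 -0.004  0.007] twist -0.0 | rows>= 1.0
```

```bash
python3 -m handwheel '[[[0,0,0.01,0],[0,0,0.015,0],[0,0,0.015,0]]]'; python3 -m handwheel '[[[0,0,0.005,0],[0,0,0.01,0],[0,0,0.01,0]]]'
```

```text
time_s: 8.18
eef_pos: [0.5415, -0.2713, 0.1232]
eef_rot: [0.0, 0.95, 0.313, 0.0]
wrist_force: [-2.9, 1.9, 9.0]
opening: 0.76
grasp_force: 68.2
time_s: 8.55
eef_pos: [0.5418, -0.2715, 0.1232]
eef_rot: [0.001, 0.95, 0.313, 0.0]
wrist_force: [-6.9, 5.1, 20.5]
opening: 0.755
grasp_force: 69.7
```

It is home at 0.1232, as predicted. I'll relieve the load, release and rise.

```bash
python3 -m handwheel '[[[0,0,-0.01,0],[0,0,-0.01,0]]]'; python3 -m handwheel '[[[0,0,0,0],[0,0,0,0],[0,0,0,0],[0,0,0,0],[0,0,0,0],[0,0,0,0]]]' 85; python3 -m handwheel '[[[0,0,-0.1,0],[0,0,-0.3,0],[0,0,-0.6,0],[0,0,-0.9,0],[-0.2,0,-0.9,0],[-0.2,0,-0.9,0],[-0.2,0,-0.9,0]]]'
python3 - <<'E'
from wm import *
c=shot("wrist"); save(c,"w4"); x=beaker(c,(.541,-.271),.156)
from plan import plan
plan(.46,.298,.30,2)
E
```

```text
time_s: 8.8
eef_pos: [0.5416, -0.2714, 0.1232]
eef_rot: [0.0, 0.95, 0.313, 0.0]
wrist_force: [-3.1, 1.9, 11.3]
opening: 0.759
grasp_force: 68.4
time_s: 9.55
eef_pos: [0.5411, -0.2712, 0.1214]
eef_rot: [-0.0, 0.95, 0.313, -0.0]
wrist_force: [1.2, 0.0, -0.5]
opening: 0.992
grasp_force: 0.0
time_s: 10.42
eef_pos: [0.509, -0.2948, 0.3022]
eef_rot: [0.0, 0.95, 0.313, 0.0]
wrist_force: [-0.5, -0.7, -0.6]
opening: 0.997
grasp_force: 0.0
centre [ 0.5396 -0.2722] z 0.1556 n 1821 handle 437 [ 0.5718 -0.2481  0.1534] yaw 36.8 r 0.0403
t 10.47 yaw 36.46 tilt 0.02 | shares [ 1.563 -2.529  0.009] twist 0.401 | rows>= 10.0
```

View pics/w4.png

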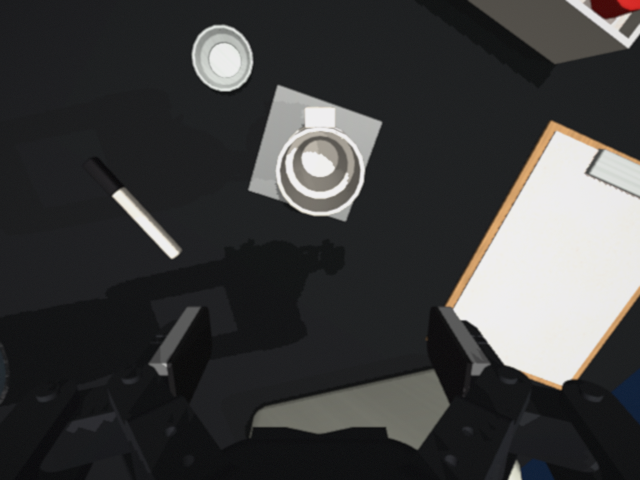

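The nested beaker's rim is at (319,172) and its handle at (320,117). The rim height of 0.156 confirms it is fully home. Now to the rail.

```bash
python3 -m handwheel '[[[0.15,-0.25,0,0],[0.3,-0.5,0,0],[0.45,-0.75,0,0],[0.6,-1,0,0]]]'; python3 -m handwheel '[[[0.15,-0.25,0,0.1],[0.3,-0.5,0,0.2],[0.45,-0.75,0,0.3],[0.6,-1,0,0.4],[0.6,-1,0,0.4],[0.6,-1,0,0.4]]]'; python3 plan.py .45 .298 .30 2
```

```text
time_s: 10.98
eef_pos: [0.4863, -0.0603, 0.3013]
eef_rot: [-0.0, 0.95, 0.313, -0.0]
wrist_force: [1.0, -0.1, 0.5]
opening: 0.995
grasp_force: 0.0
time_s: 11.72
eef_pos: [0.4641, 0.1697, 0.3012]
eef_rot: [0.0, 1.0, 0.02, -0.0]
wrist_force: [0.2, -0.3, -0.5]
opening: 0.995
grasp_force: 0.0
t 11.72 yaw 2.27 tilt 0.05 | shares [-0.045 -0.644  0.006] twist 0.003 | rows>= 3.0
```

```bash
python3 -m handwheel '[[[-0.05,-0.3,0,0],[-0.05,-0.6,0,0],[-0.05,-0.644,0,0],[-0.05,-0.644,0,0],[-0.05,-0.644,0,0]]]'
python3 - <<'E'
from wm import *
c=shot("wrist"); save(c,"w5"); pickle.dump(c,open("w5.pkl","wb")); x=beaker(c,(.501,.298),.147)
P=cloud(c).reshape(-1,3); k=(np.hypot(P[:,0]-x[0],P[:,1]-x[1])<.034)&(abs(P[:,2]-.147)<.008)&(np.hypot(P[:,0]-x[0],P[:,1]-x[1])>.028)
Q=P[k]; A=np.c_[Q[:,:2]-x,np.ones(len(Q))]; s=np.linalg.lstsq(A,Q[:,2],rcond=None)[0]; print("rim slope deg",np.degrees(s[:2]).round(1),s[2].round(4))
k=(abs(P[:,2]-.142)<.005)&(P[:,0]>.525)&(P[:,0]<.55)&((P[:,1]<.27)|(P[:,1]>.325))&(P[:,1]<.38)&(P[:,1]>.22); Q=P[k]
print("bar yaw from x=f(y)",np.degrees(np.polyfit(Q[:,1],Q[:,0],1)[0]).round(1),len(Q), Q.mean(0))
E
```

```text
time_s: 12.35
eef_pos: [0.4502, 0.296, 0.3013]
eef_rot: [0.0, 1.0, 0.017, -0.0]
wrist_force: [0.5, -0.5, -0.0]
opening: 0.996
grasp_force: 0.0
centre [0.4994 0.2985] z 0.147 n 2177 handle 845 [0.5386 0.2988 0.145 ] yaw 0.6 r 0.0391
rim slope deg [4.5 0.1] 0.1467
bar yaw from x=f(y) -0.5 850 [0.53717968 0.33570787 0.14228081]
```

View pics/w5.png

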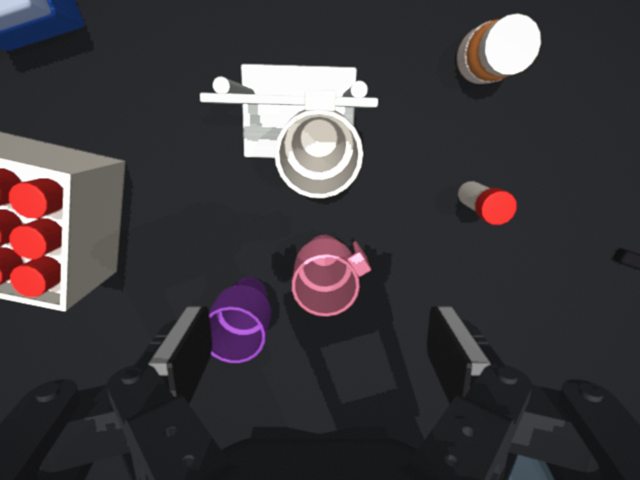

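The white beaker hangs with its rim at (319,152) and its handle over the bar at (320,99). Pink is at (325,285) and purple at (236,335), so both stay clear. The rim slope shows a 4.5° lean with the foot towards the bar, as described.

Run:
```python
from wm import *
from plan import plan
for c in (pickle.load(open("w5.pkl","rb")),pickle.load(open("scene.pkl","rb"))):
    P=cloud(c).reshape(-1,3); k=(abs(P[:,0]-.51)<.06)&(abs(P[:,1]-.3)<.08)&(P[:,2]<.25)&(P[:,2]>.09)
    print("max z",np.percentile(P[k,2],[99,99.9]).round(4))
plan(.501,.2985,.16,1);plan(.501,.2985,.114,1)
```

```text
max z [0.1504 0.1513]
max z [0.1489 0.15  ]
t 12.40 yaw 1.96 tilt 0.03 | shares [ 0.254 -0.004  0.707] twist 0.011 | rows>= 3.0
t 12.40 yaw 1.96 tilt 0.03 | shares [ 0.254 -0.004  0.937] twist 0.011 | rows>= 4.0
```

```bash
python3 -m handwheel '[[[0.254,-0.004,0.2,0.011],[0.254,-0.004,0.45,0.011],[0.254,-0.004,0.65,0.011],[0.254,-0.004,0.8,0.011],[0.254,-0.004,0.9,0.011],[0.254,-0.004,0.93,0.011],[0.254,-0.004,0.93,0.011]]]'; python3 -m handwheel '[[[0,0,0,0],[0,0,0,0],[0,0,0,0],[0,0,0,0],[0,0,0,0],[0,0,0,0],[0,0,0,0],[0,0,0,0]]]' 55
```

```text
time_s: 13.28
eef_pos: [0.5008, 0.2997, 0.1158]
eef_rot: [0.0, 1.0, 0.009, 0.0]
wrist_force: [0.6, 0.0, -0.8]
opening: 0.992
grasp_force: 0.0
time_s: 14.28
eef_pos: [0.5012, 0.3003, 0.1171]
eef_rot: [-0.0, 1.0, 0.01, 0.001]
wrist_force: [-1.6, -3.6, 6.2]
opening: 0.763
grasp_force: 65.1
```

```bash
python3 -m handwheel '[[[0,0,-0.1,0],[0,0,-0.25,0],[0,0,-0.45,0],[0,0,-0.65,0],[0,0,-0.85,0],[0,0,-0.95,0],[0,0,-0.95,0],[0,0,-0.95,0]]]'
python3 - <<'E'
from held import *
c=shot("wrist"); save(c,"w6"); held(c); pickle.dump(c,open("w6.pkl","wb"))
t=ctrl.get_obs()["eef_pos"]
P=cloud(c).reshape(-1,3); d=np.hypot(P[:,0]-t[0],P[:,1]-t[1]); k=(d<.0345)&(d>.028)&(abs(P[:,2]-t[2]-.033)<.007)
Q=P[k]; A=np.c_[Q[:,:2]-t[:2],np.ones(len(Q))]; s=np.linalg.lstsq(A,Q[:,2],rcond=None)[0]; print("rim slope deg",np.degrees(s[:2]).round(1),(s[2]-t[2]).round(4),len(Q),Q.min(0),Q.max(0))
from plan import plan
plan(.541,-.271,.30,36.5)
E
```

```text
time_s: 15.28
eef_pos: [0.4998, 0.3002, 0.3042]
eef_rot: [0.0, 1.0, 0.01, -0.001]
wrist_force: [-0.3, 0.8, -0.9]
opening: 0.761
grasp_force: 69.9
zrim-tcp [0.0277 0.0307 0.0347]
centre [0.4993 0.3007] z 0.3344 n 11369 handle 3731 [0.5314 0.2997 0.3328] yaw -1.8 r 0.0321
tool off [-0.0004 -0.0005  0.    ]
rim slope deg [ 2.2 -0.3] 0.0306 7972 [0.4675472  0.26619782 0.32982311] [0.53411931 0.33462049 0.34379434]
t 15.32 yaw 1.14 tilt 0.14 | shares [0.15  2.859 0.021] twist -0.411 | rows>= 10.0
```

View pics/w6.png

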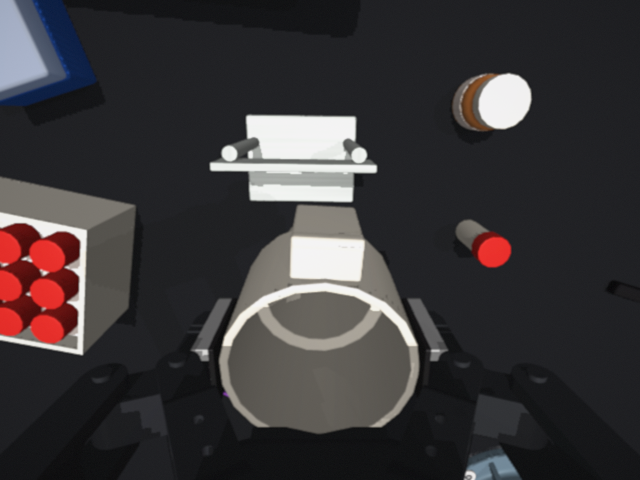

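The beaker is off the rail and held, handle tab at (327,257) and slightly turned, by about -2.5°. I'll carry it across, compensating the yaw to 38.5°.

```bash
python3 -m handwheel '[[[0,0.2,0,0],[0.02,0.45,0,0],[0.04,0.7,0,0],[0.06,0.95,0,0],[0.07,1,0,0]]]'; python3 -m handwheel '[[[0,0.2,0,-0.1],[0.02,0.45,0,-0.2],[0.04,0.7,0,-0.3],[0.06,0.95,0,-0.43],[0.07,1,0,-0.435],[0.07,1,0,-0.435],[0.07,1,0,-0.435]]]'; python3 plan.py .540 -.272 .25 38.5
```

```text
time_s: 15.95
eef_pos: [0.518, 0.0981, 0.304]
eef_rot: [0.0, 1.0, 0.008, -0.001]
wrist_force: [0.7, 1.0, 0.2]
opening: 0.763
grasp_force: 69.9
time_s: 16.82
eef_pos: [0.5362, -0.0974, 0.3051]
eef_rot: [-0.001, 0.944, 0.33, -0.0]
wrist_force: [-0.1, -0.0, -0.9]
opening: 0.761
grasp_force: 69.9
t 16.82 yaw 38.54 tilt 0.07 | shares [-0.529  0.695  0.275] twist 0.0 | rows>= 3.0
```

```bash
python3 -m handwheel '[[[-0.15,0.2,0,0],[-0.3,0.4,0,0],[-0.45,0.6,0,0],[-0.529,0.695,0,0],[-0.529,0.695,0.1,0],[-0.529,0.695,0.25,0],[-0.529,0.695,0.25,0],[-0.529,0.695,0.25,0]]]'
python3 - <<'E'
from h import *
c=shot("scene"); save(c,"s7",(200,80,330,210),5)
E
python3 plan.py .540 -.272 .2 38.5
```

```text
time_s: 17.82
eef_pos: [0.5408, -0.2729, 0.2567]
eef_rot: [0.0, 0.944, 0.33, 0.0]
wrist_force: [0.6, -0.6, -0.3]
opening: 0.762
grasp_force: 69.9
t 17.88 yaw 38.57 tilt 0.13 | shares [ 0.    -0.009  0.286] twist 0.001 | rows>= 1.0
```

View pics/s7.png

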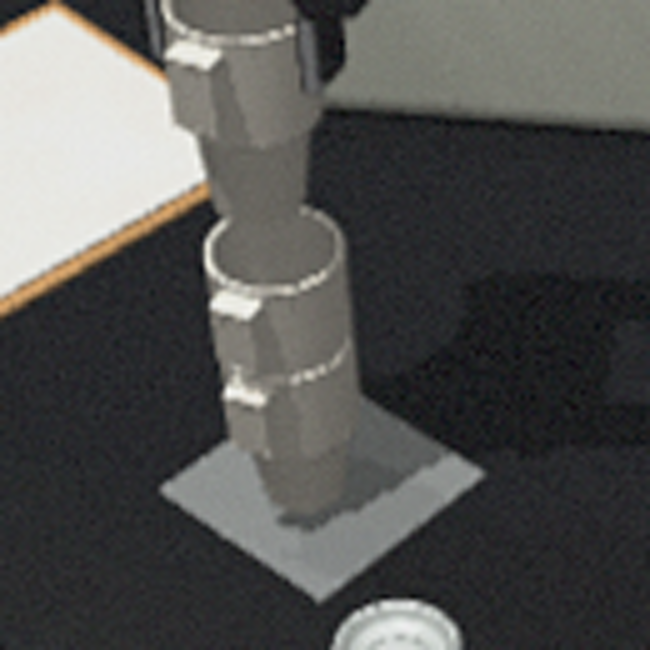

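The crop shows two beakers nested, with handles at (240,305) and (248,395). The third is above them, its foot at about (262,205) over the opening. I'll lower it.

```bash
python3 -m handwheel '[[[0,-0.004,0.08,0],[0,-0.004,0.15,0],[0,-0.004,0.22,0],[0,-0.004,0.27,0],[0,-0.004,0.27,0]]]'; python3 -m handwheel '[[[0,0,0.03,0],[0,0,0.06,0],[0,0,0.08,0],[0,0,0.08,0]]]'
```

```text
time_s: 18.5
eef_pos: [0.539, -0.2726, 0.2001]
eef_rot: [-0.001, 0.944, 0.33, -0.001]
wrist_force: [0.2, 0.5, 0.3]
opening: 0.762
grasp_force: 69.9
time_s: 19.0
eef_pos: [0.5394, -0.2729, 0.1851]
eef_rot: [-0.0, 0.944, 0.33, -0.0]
wrist_force: [0.4, -0.8, -1.2]
opening: 0.762
grasp_force: 69.9
```

```bash
python3 -m handwheel '[[[0,0,0.015,0],[0,0,0.025,0],[0,0,0.03,0],[0,0,0.03,0]]]'; python3 -m handwheel '[[[0,0,0.01,0],[0,0,0.015,0],[0,0,0.015,0]]]'
```

```text
time_s: 19.5
eef_pos: [0.5396, -0.273, 0.1795]
eef_rot: [0.0, 0.944, 0.33, 0.0]
wrist_force: [0.1, 0.4, -0.8]
opening: 0.763
grasp_force: 70.0
time_s: 19.88
eef_pos: [0.5403, -0.2741, 0.1789]
eef_rot: [0.002, 0.944, 0.33, 0.001]
wrist_force: [-1.7, 0.0, 9.2]
opening: 0.761
grasp_force: 71.1
```

```bash
python3 -m handwheel '[[[0,0,0.01,0],[0,0,0.01,0]]]';python3 -m handwheel '[[[0,0,0.01,0],[0,0,0.01,0]]]'
```

```text
time_s: 20.12
eef_pos: [0.5408, -0.2747, 0.1787]
eef_rot: [0.003, 0.944, 0.33, 0.001]
wrist_force: [-4.1, 0.8, 17.7]
opening: 0.759
grasp_force: 72.1
time_s: 20.38
eef_pos: [0.5412, -0.2752, 0.1786]
eef_rot: [0.003, 0.944, 0.33, 0.001]
wrist_force: [-6.4, 2.4, 27.4]
opening: 0.763
grasp_force: 73.0
```

Firm contact with the expected 2 mm lean residue. I'll relieve the load and release; it should settle flat.

```bash
python3 -m handwheel '[[[0,0,-0.01,0],[0,0,-0.025,0],[0,0,-0.025,0]]]'; python3 -m handwheel '[[[0,0,0,0],[0,0,0,0],[0,0,0,0],[0,0,0,0],[0,0,0,0],[0,0,0,0]]]' 85; python3 -m handwheel '[[[0,0,-0.1,0],[0,0,-0.3,0],[0,0,-0.6,0],[-0.1,0,-0.7,0],[-0.3,0,-0.7,0],[-0.3,0,-0.7,0],[-0.3,0,-0.7,0]]]'
python3 - <<'E'
from wm import *
c=shot("wrist"); save(c,"w8"); x=beaker(c,(.541,-.272),.208)
P=cloud(c).reshape(-1,3); d=np.hypot(P[:,0]-x[0],P[:,1]-x[1]); k=(d<.034)&(d>.028)&(abs(P[:,2]-.208)<.008)
Q=P[k]; A=np.c_[Q[:,:2]-x,np.ones(len(Q))]; s=np.linalg.lstsq(A,Q[:,2],rcond=None)[0]; print("slope",np.degrees(s[:2]).round(1),s[2])
c=shot("scene"); a=c["color"][80:210,200:330,::-1]; b=cv2.resize(shot("wrist")["color"][...,::-1],(480,360))
im=np.zeros((450,800,3),np.uint8); im[:360,:360]=cv2.resize(a,(360,360),interpolation=cv2.INTER_CUBIC); im[:360,360:]=b[:,:440]; cv2.imwrite("pics/fin.png",im)
E
```

```text
time_s: 20.75
eef_pos: [0.5403, -0.2739, 0.1789]
eef_rot: [0.001, 0.944, 0.33, 0.001]
wrist_force: [-0.5, -1.2, 7.3]
opening: 0.756
grasp_force: 70.8
time_s: 21.5
eef_pos: [0.5396, -0.273, 0.1774]
eef_rot: [-0.0, 0.944, 0.33, -0.0]
wrist_force: [-0.4, 0.0, 0.1]
opening: 0.999
grasp_force: 0.0
time_s: 22.38
eef_pos: [0.4924, -0.3104, 0.3177]
eef_rot: [-0.0, 0.944, 0.329, 0.0]
wrist_force: [-0.0, 0.9, 0.2]
opening: 0.994
grasp_force: 0.0
centre [ 0.5417 -0.272 ] z 0.2075 n 2641 handle 636 [ 0.5746 -0.2486  0.2054] yaw 35.4 r 0.0403
slope [0.2 0.2] 0.20725884794679783
```

View pics/fin.png

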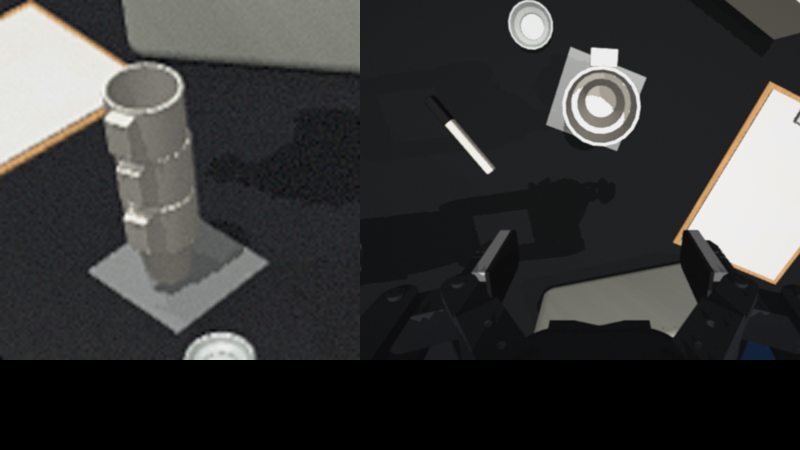

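The three are stacked with handles in line at left crop (118,120), (128,170) and (135,215). The top rim is level at 0.2075, against 0.208 expected. Handing in.

```bash
python3 -c "
from bench import ctrl; print(ctrl.hand_in())"
```

```text
the job is handed in; nothing more can be done
None
```

All three white beakers are nested upright on the mat with their handles in line, the top rim level at the expected height and the gripper clear of the stack; I handed the job in at about 22 s, and no verdict was returned.

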